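Set the colour comparator to its third filter and take a reading

ROBOT

A 6-joint arm with a two-finger parallel gripper is mounted at the origin on the work surface. World frame = base frame: x ahead of the robot, y to its left, z up, the work surface at z = 0. Lengths are in m, angles in degrees, forces in N, time in s.
With the tool pointing down it reaches from about 0.375 to 0.825 m from the base axis. Payload 5.5 kg.
Tool frame: the origin (TCP) lies midway between the tips of the shut fingers; the grasp point (between the pads) lies 19 mm behind it; z points along the fingers, y is the line along which they close (so a half turn about z gives the same grasp; the last joint's range is limited). The gripper opens to 85 mm and grips with 20 to 120 N. Pads are 22 mm wide; open, the fingers measure 114 mm over their backs; the gripper's body (76 mm by 85 mm) begins 54 mm behind the grasp point. The pads swing forward as they close: fully open they stand 13 mm farther back than shut.
Start: joints at [-75.459, 17.962, -2.699, 69.339, 0, 90], TCP at [0.151, -0.581, 0.231] pointing down, gripper open.
Joint ranges: [-152.73, 152.73], [-39.44, 99.34], [-58.76, 71.6], [-118.89, 123.64], [-81.53, 83.1], [-180, 180]. Speed limits (degrees/s): [136.94, 136.94, 172.46, 180, 180, 180].

INTERFACE

Orientations are given as a 3x3 rotation matrix whose columns are the frame's x, y, z axes.
In Python, from plant import ctrl gives the robot as it stands.
- The arm moves only by the tool carry_out, never from a script. Its argument "plan" is a list of rows, each an object with "linear": the shift along the tool's x, y, z each as a share of 0.03 m, from -1 to 1, a list of three; "spin": the turn about the tool's z as a share of 5 degrees, from -1 to 1; "gripper": the closure, from -1 (fully open) to 1 (shut). In form: [{"linear": [x, y, z], "spin": spin, "gripper": gripper}, ...]. A call has exactly 5 rows; each row shifts and turns the commanded pose from where the row before left it, along the tool's axes as they then stand; what a row does not reach is not made up. A row lasts 1/8 s, in which the tool goes at most 62.5 mm and 10.7 degrees, less where a joint would pass 70% of its speed; a pose out of reach is approached as far as the arm can. A call with a number of a shift or a turn outside -1 to 1 is refused whole. A call with a gripper value outside its range is refused whole. The fingers move at their own pace and stop on an object; the grip force is fixed at half the most. Time passes only in rows, so rows that do not move let the fingers close, or fill a call up. It gives the time, the measured TCP pose, the force, the opening and the grip force at its end, in the units of the state.
- ctrl.state(): the state, without advancing time (a new reading comes with each control period).
- ctrl.grab_frame(name): name is "scene" or "top" or "wrist"; returns (picture, depth): 400x640x3 uint8, red, green, blue; 400x640 float32, m along the optical axis (not along the pixel's ray), 0 where there is no reading.
- ctrl.camera_model(name): a dict with "K" (3x3 intrinsics, pixels), "R" (3x3) and "t" (3): a world point X has camera coordinates R X + t; the wrist camera has in their place "mount" (4x4, takes a point from camera to tool coordinates, whose origin is the TCP and whose axes are the flange's). Camera axes: x right, y down, z forward; pixel columns grow to the right and rows downward; lengths in m; the calibration is good to about 2 mm. A picture is of the moment at which its call begins: read the wrist's pose just before it. camera_model takes no time and is no camera call.
- ctrl.finish_job(): hands the job in; it is judged then, once.
The state is a dict: "time": time; "joints": joint angles; "qvel": joint speeds; "effort": joint torques, N m; "tool_pos": TCP position; "orientation": TCP orientation; "force": force on the tool from outside, world axes, zero at the start; "wrist_torque": the same for the moment, N m; "grip_width": finger opening in m; "gripper_force": force on a finger pad.
Only numpy, scipy, OpenCV 4.12 (cv2) and the standard library are available. Lean on these libraries where they do the work, as an engineer would, in place of code of your own. Each camera call takes 0.05 s, during which the arm holds its last target. There are 200 camera calls.

TASK

On the rum-tasting bench, push the small upright lever of the colour comparator with a fingertip from its parked end along its slot, feel the clicks, and leave it resting in the third click without ever going on into the fourth. Then press the round read button fully down and let it come back up. Only push: do not pinch the lever, do not press the button before the third filter is in, and leave the bottle, the glass mug and the wooden muddler where they stand.

Things in the scene. Friction and masses are not known exactly. Their poses are not given: they have to be found in the camera images.
- comparator: Flat white console with aluminium top, fixed to the bench, 200 (x) x 340 (y) x 70 mm high. Origin: centre of its underside; z up, y = the way the lever is pushed. Dark lever slot along y at x = -30 mm, y -70 to +70 mm; five short dark lines beside it mark the five clicks. Window frame 60 x 90 mm, 12 mm high, at (55, 75) mm; the bottle stands on top behind the slot.
- filter_lever (a joint): Lever travel (m) towards comparator +y, 0 to 0.095. It starts parked at the end, 0. Five clicks 18 mm apart: 0.018, 0.036, 0.054 (the third), 0.072, 0.090. Between two clicks (and from the parked place) it must be pushed over a hump half-way, 9 mm on: resistance rises to about 6 N half-way up and is gone at the hump; then it snaps on by itself into the next click and stays.
- lever_knob (a point): Centre of the knob's top face, 108 mm above the bench. Knob: black upright block, 22 mm (comparator x) by 18 mm (y), its sides from 80 to 108 mm above the bench (10 to 38 mm above the top plate), on a thin steel stem. Axes as the comparator's; it lies at comparator x = -30 mm, y = -54 mm plus the joint value.
- read_button (a joint): How far (m) the read button is pressed: 0 up, 0.006 fully down. It springs back by itself; fully down takes 5 N.
- read_button_top (a point): Centre of the top of the read button: a grey round cap, radius 14 mm, in a low black housing on the top plate at the comparator's x = -30 mm, y = +125 mm. It is pressed straight down.
- sample_bottle: Small loose amber glass bottle, radius 14 mm, 60 mm tall, standing on the comparator's top plate; origin at the centre of its underside. To be left alone.
- jar_mug: Loose glass mug, radius 38 mm plus handle, 115 mm tall, standing beside the comparator; origin at the centre of its underside. To be left alone.
- muddler: Loose dark wooden muddler standing upright on its thick end, radius 22 mm, 184 mm tall, beside the comparator; origin at the centre of its underside. To be left alone.

How it is judged (in metres and radians):
On the way, in this order (a step that is already met when the one before it is completed fails the run):
1. the lever rests in the third click (value of joint filter_lever between 0.05 and 0.058 m), for 0.3 s.
2. the read button is pressed fully down (value of joint read_button above 0.0045 m), for 0.05 s.
At the end, for the whole second after the job is handed in: The lever rests within 4 mm of the third click (0.054), the button has been pressed at least 4.5 mm after that and is up again (less than 1.5 mm down), and the bottle, mug and muddler stand upright within 20 mm of where they were (all of step 1 and velocity of joint filter_lever between -0.01 and 0.01 m/s and value of joint read_button below 0.0015 m and distance of each of sample_bottle, jar_mug, muddler from where it was at the start of the episode below 0.02 m and angle between each of sample_bottle, jar_mug, muddler's own z axis and vertical below 0.2 rad); the robot touches nothing.
It fails at once if the lever goes over the hump towards the fourth click (value of joint filter_lever above 0.065 m).
It fails at once if the button is pressed more than 3 mm while the lever is not in the third click (value of joint read_button above 0.003 m and (value of joint filter_lever below 0.049 m or value of joint filter_lever above 0.059 m)).
It fails at once if the lever is pinched (its leading and trailing halves both pressed by the fingers with more than 6 N at once) (contact force between the fingers and filter_lever_c0 above 6 N and contact force between the fingers and filter_lever_c1 above 6 N).
It fails at once if the bottle, mug or muddler is moved more than 20 mm, lifted or tipped (distance of any of sample_bottle, jar_mug, muddler from where it was at the start of the episode above 0.02 m or angle between any of sample_bottle, jar_mug, muddler's own z axis and vertical above 0.3 rad).
It also fails if it takes over 48 s, if anything falls off the work surface, if the arm or the gripper's body presses on something with over 40 N, if the wrist force passes 120 N, or if a joint passes its speed limit or range.

## Working session

There is one attempt and no reset: what is moved stays moved. The work goes in short steps, Python scripts to look and compute and a tool call to move; the robot and the scene stay as the last step left them, time stands still between calls to the robot, and variables do not carry over. Pictures are saved under pics/ and viewed, at most 10 in all, crops included, and the job is handed in when it is done.

Besides the shell and the picture viewer there is one more tool, called after "Call:" as name([rows], argument=value, ...), one row to a line, values as JSON. carry_out: Moves the arm, as the interface text tells. Its arguments: {"type":"object","properties":{"plan":{"type":"array","items":{"type":"object","properties":{"linear":{"type":"array","items":{"type":"number"}},"spin":{"type":"number"},"gripper":{"type":"number"}}}}},"required":["plan"]}

```bash
mkdir -p pics; cat > h.py <<'E'
from plant import ctrl
import numpy as np, cv2
def ray(name,u,v,z):
    c=ctrl.camera_model(name);K,R,t=map(np.array,(c['K'],c['R'],c['t']))
    d=R.T@np.linalg.inv(K)@np.array([u,v,1.]);o=-R.T@t
    return o+d*(z-o[2])/d[2]
def save(n,im): cv2.imwrite('pics/'+n,im[...,::-1])
E
python3 - <<'E'
from h import *
s=ctrl.state();print({k:np.round(v,3).tolist() for k,v in s.items()})
for n in('scene','top'):
    p,d=ctrl.grab_frame(n);save(n+'0.png',p);np.save(n+'d.npy',d);np.save(n+'p.npy',p)
    c=ctrl.camera_model(n);print(n,np.round(-np.array(c['R']).T@c['t'],3),np.round(c['R'],2).tolist())
print(np.round(ctrl.camera_model('wrist')['mount'],3).tolist())
E
```

```text
{'time': 0.0, 'joints': [-75.459, 18.005, -2.754, 69.338, -0.002, 90.0], 'qvel': [-0.028, -0.041, -0.087, 0.011, -0.028, 0.028], 'effort': [0.0, -53.96, 33.975, 0.019, 0.0, -0.0], 'tool_pos': [0.15, -0.58, 0.23], 'orientation': [[0.968, 0.251, -0.0], [0.251, -0.968, 0.002], [-0.0, -0.002, -1.0]], 'force': [-0.294, 0.135, -0.471], 'wrist_torque': [-0.015, 0.007, 0.033], 'gripper_force': 0.0, 'grip_width': 0.085}
scene [ 1.238 -0.143  0.707] [[0.18, 0.98, 0.02], [0.67, -0.11, -0.73], [-0.72, 0.14, -0.68]]
top [ 0.444 -0.02   1.229] [[-0.01, -1.0, -0.01], [-0.99, 0.01, -0.13], [0.13, 0.01, -0.99]]
[[0.0, -0.962, -0.274, 0.07], [1.0, 0.0, 0.0, 0.001], [-0.0, -0.274, 0.962, -0.143], [0.0, 0.0, 0.0, 1.0]]
```

View pics/top0.png

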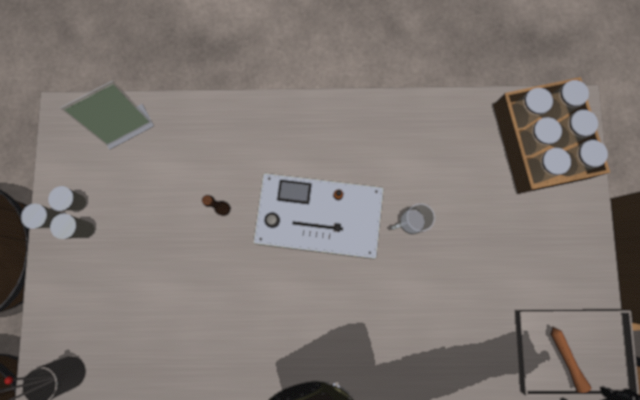

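View pics/scene0.png

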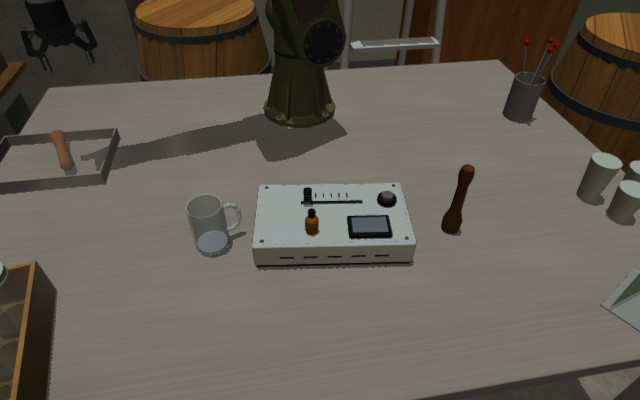

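The top view shows the plate corners near (264,175), (383,187), (376,258) and (254,244), the knob near (338,228), the button near (272,220), the bottle at (338,195), the mug at (415,220) and the muddler at (215,205). The scene view agrees.

```bash
python3 - <<'E'
from h import *
p=np.load('topp.npy');d=np.load('topd.npy')
m=cv2.inRange(cv2.cvtColor(p,cv2.COLOR_RGB2HSV),(95,8,140),(135,80,255));m[:,:240]=0;m[:,400:]=0;m[:160]=0;m[280:]=0
c=max(cv2.findContours(m,0,2)[0],key=cv2.contourArea)
r=cv2.minAreaRect(c);b=cv2.boxPoints(r);print(r)
w=np.array([ray('top',u,v,.07) for u,v in b]);print(w.round(4), np.linalg.norm(w-np.roll(w,1,0),axis=1))
ctr=w.mean(0)
e=[w[i]-w[i-1] for i in range(4)];L=max(e,key=np.linalg.norm);L=L*np.sign(L[1]);y=L/np.linalg.norm(L);x=np.array([y[1],-y[0],0])
print('ctr',ctr,'yaw',np.degrees(np.arctan2(x[1],x[0])))
for n,a,b2,z in(('knob',-.03,-.054,.108),('third',-.03,0,.108),('btn',-.03,.125,.08)):
    print(n,(ctr+a*x+b2*y)[:2].round(4))
g=cv2.cvtColor(p,cv2.COLOR_RGB2GRAY)
for n,(u0,u1,v0,v1),z in(('knob',(328,350,218,238),.1),('btn',(262,284,209,231),.08)):
    k=np.argwhere(g[v0:v1,u0:u1]<60);q=k.mean(0);print(n,len(k),ray('top',u0+q[1],v0+q[0],z).round(4))
for n,u,v,z in(('mug',414,220,.05),('mudbase',223,208,.02),('mudtop',208,201,.18),('bottle',338,195,.12),('handle',391,228,.06)): print(n,ray('top',u,v,z).round(3))
E
```

```text
((318.840576171875, 215.25245666503906), (122.3945083618164, 70.70240020751953), 7.253195762634277)
[[ 0.5024  0.1775  0.07  ]
 [ 0.6977  0.1552  0.07  ]
 [ 0.6507 -0.1823  0.07  ]
 [ 0.4579 -0.1529  0.07  ]] [0.33333468 0.19655995 0.34072906 0.19500691]
ctr [ 0.57719715 -0.00063043  0.07      ] yaw -7.928913005348097
knob [ 0.54 -0.05]
third [0.5475 0.0035]
btn [0.5647 0.1273]
knob 38 [ 0.5402 -0.0467  0.1   ]
btn 21 [0.5559 0.118  0.08  ]
mug [ 0.563 -0.266  0.05 ]
mudbase [0.605 0.276 0.02 ]
mudtop [0.602 0.275 0.18 ]
bottle [ 0.624 -0.053  0.12 ]
handle [ 0.54 -0.2   0.06]
```

Call:
carry_out([
  {"linear": [0.7,-0.7,0],"spin": 0.9,"gripper": 1},
  {"linear": [0.7,-0.9,0],"spin": 0.9,"gripper": 1},
  {"linear": [0.7,-0.9,0],"spin": 0.9,"gripper": 1},
  {"linear": [0.7,-0.9,0],"spin": 0.9,"gripper": 1},
  {"linear": [0.7,-0.9,0],"spin": 0.9,"gripper": 1},
])

```text
time: 0.72
tool_pos: [0.2433, -0.4417, 0.231]
orientation: [[0.99, -0.141, -0.0], [-0.141, -0.99, 0.001], [-0.0, -0.001, -1.0]]
force: [1.6, -0.1, 0.1]
grip_width: -0.0
gripper_force: 0.0
```

Call:
carry_out([
  {"linear": [0.6,-0.9,0],"spin": 0,"gripper": 1},
  {"linear": [0.6,-0.9,0],"spin": 0,"gripper": 1},
  {"linear": [0.6,-0.9,0],"spin": 0,"gripper": 1},
  {"linear": [0.6,-0.9,0],"spin": 0,"gripper": 1},
  {"linear": [0.6,-0.9,0],"spin": 0,"gripper": 1},
])

```text
time: 1.35
tool_pos: [0.3513, -0.3207, 0.231]
orientation: [[0.99, -0.139, -0.0], [-0.139, -0.99, 0.0], [-0.0, -0.0, -1.0]]
force: [-0.5, -0.6, 1.1]
grip_width: 0.0002
gripper_force: 0.0
```

Call:
carry_out([
  {"linear": [0.6,-0.9,0],"spin": 0,"gripper": 1},
  {"linear": [0.6,-0.9,0],"spin": 0,"gripper": 1},
  {"linear": [0.6,-0.9,0],"spin": 0,"gripper": 1},
  {"linear": [0.5,-0.5,0],"spin": 0,"gripper": 1},
  {"linear": [0,0,0],"spin": 0,"gripper": 1},
])

```text
time: 1.98
tool_pos: [0.433, -0.2353, 0.2309]
orientation: [[0.991, -0.136, -0.001], [-0.136, -0.991, 0.0], [-0.001, -0.0, -1.0]]
force: [0.8, -0.1, 0.3]
grip_width: -0.0002
gripper_force: 0.0
```

```bash
cat >> h.py <<'E'
def wray(s,u,v,z):
    c=ctrl.camera_model('wrist');M=np.array(c['mount']);R=np.array(s['orientation']);o=np.array(s['tool_pos'])
    d=R@M[:3,:3]@np.linalg.inv(np.array(c['K']))@np.array([u,v,1.]);q=o+R@M[:3,3]
    return q+d*(z-q[2])/d[2]
def wproj(s,X):
    c=ctrl.camera_model('wrist');M=np.array(c['mount']);R=np.array(s['orientation'])
    q=M[:3,:3].T@(R.T@(np.array(X)-s['tool_pos'])-M[:3,3]);q=np.array(c['K'])@q;return q[:2]/q[2]
E
python3 - <<'E'
from h import *
s=ctrl.state();p,d=ctrl.grab_frame('wrist');save('w1.png',p);np.save('w1.npy',p);np.save('w1d.npy',d)
print(s['time'],s['tool_pos']);np.save('w1s.npy',s,allow_pickle=True)
for X in((.54,-.05,.108),(.5475,.0035,.07),(.5647,.1273,.08),s['tool_pos']): print(wproj(s,X))
E
```

```text
1.975 [ 0.43304973 -0.23532649  0.23088959]
[41.2128149  82.13573721]
[10.39758593 83.74609903]
[-158.07423449   83.04173673]
[317.20222158 262.63905791]
```

View pics/w1.png

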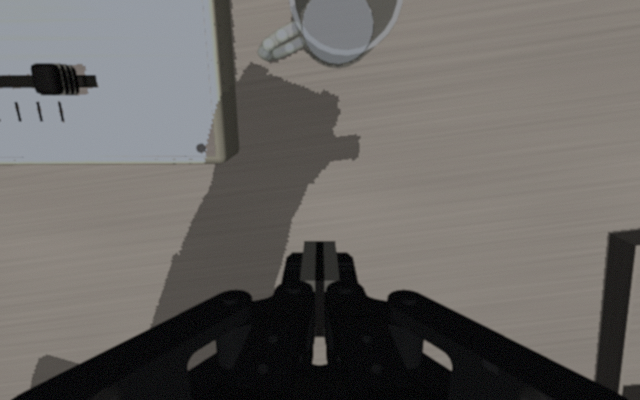

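The wrist view shows the knob top near (46,79), against a predicted (41,82). That agrees, so I move in behind the knob.

Call:
carry_out([
  {"linear": [0.55,-1,0],"spin": 0,"gripper": 1},
  {"linear": [0.55,-1,0],"spin": 0,"gripper": 1},
  {"linear": [0.55,-1,0.4],"spin": 0,"gripper": 1},
  {"linear": [0.55,-1,0.5],"spin": 0,"gripper": 1},
  {"linear": [0.5,-0.9,0.5],"spin": 0,"gripper": 1},
])

```text
time: 2.65
tool_pos: [0.5331, -0.1019, 0.1888]
orientation: [[0.99, -0.14, -0.0], [-0.14, -0.99, -0.0], [-0.0, 0.0, -1.0]]
force: [-0.2, -1.1, 1.3]
grip_width: -0.0002
gripper_force: 0.0
```

Call:
carry_out([
  {"linear": [0,0,0.8],"spin": 0,"gripper": 1},
  {"linear": [0,0,0.8],"spin": 0,"gripper": 1},
  {"linear": [0,0,0.8],"spin": 0,"gripper": 1},
  {"linear": [0,0,0.5],"spin": 0,"gripper": 1},
  {"linear": [0,0,0],"spin": 0,"gripper": 1},
])

```text
time: 3.28
tool_pos: [0.5319, -0.1022, 0.1013]
orientation: [[0.99, -0.139, -0.002], [-0.139, -0.99, 0.0], [-0.002, 0.0, -1.0]]
force: [-0.3, -0.4, 0.1]
grip_width: -0.0001
gripper_force: 0.0
```

```bash
python3 - <<'E'
from h import *
s=ctrl.state();p,d=ctrl.grab_frame('wrist');save('w2.png',p)
print(s['time'],s['tool_pos'],s['force']);
for X in((.54,-.05,.108),(.5475,.0035,.07),(.5647,.1273,.08),s['tool_pos']): print(wproj(s,X))
E
```

```text
3.275 [ 0.53186344 -0.10223492  0.10134634] [-0.32630404 -0.36530467  0.12995819]
[192.73783704 268.06494408]
[115.29287886 234.35152812]
[-144.99812578  242.23044801]
[317.2075044  262.64305382]
```

View pics/w2.png

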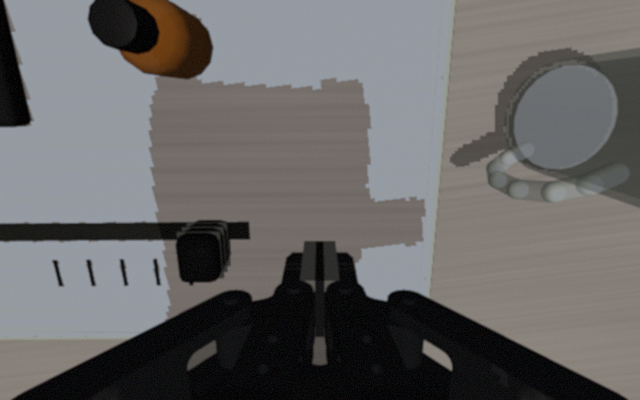

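The knob top face is near (200,256), about 4 mm further in x than the tip. The slot lies level in the image, so the yaw is good. The trailing face is near column 222, roughly 35 mm ahead of the fingertip.

Call:
carry_out([
  {"linear": [0.13,0,0.2],"spin": 0,"gripper": 1},
  {"linear": [0,0,0.15],"spin": 0,"gripper": 1},
  {"linear": [0,-0.3,0],"spin": 0,"gripper": 1},
  {"linear": [0,-0.3,0],"spin": 0,"gripper": 1},
  {"linear": [0,0,0],"spin": 0,"gripper": 1},
])

```text
time: 3.95
tool_pos: [0.5397, -0.0836, 0.092]
orientation: [[0.991, -0.137, 0.0], [-0.137, -0.991, 0.0], [0.0, -0.0, -1.0]]
force: [-0.8, -0.6, 0.7]
grip_width: -0.0003
gripper_force: 0.0
```

```bash
python3 - <<'E'
from h import *
s=ctrl.state();p,d=ctrl.grab_frame('wrist');save('w3.png',p)
print(s['time'],s['tool_pos'],s['force'])
R=np.array(s['orientation']);K=wray(s,200,257,.108);print(K)
g=p.max(2)[255:275,:300].astype(int);print(np.median(g,0)[100:300:3].astype(int).tolist())
E
```

```text
3.95 [ 0.53970074 -0.08363291  0.09202013] [-0.76273379 -0.56048378  0.65023946]
[ 0.55623244 -0.03962858  0.108     ]
[160, 161, 160, 160, 160, 160, 160, 160, 160, 160, 160, 160, 160, 161, 160, 160, 160, 161, 160, 160, 146, 116, 114, 113, 114, 114, 114, 114, 113, 113, 113, 114, 114, 113, 113, 114, 113, 114, 113, 45, 9, 9, 11, 12, 12, 9, 13, 10, 13, 11, 13, 10, 9, 11, 29, 26, 97, 114, 113, 113, 113, 102, 19, 12, 13, 10, 12]
```

View pics/w3.png

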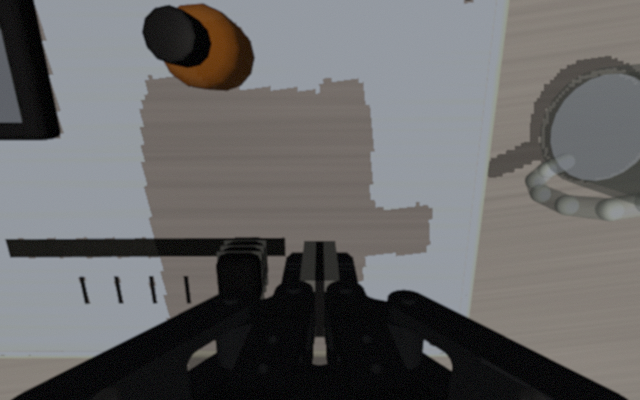

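The knob spans columns 218–265, and its lower part is at row 245. The slot centre is at row 247, and the fingertip's left edge is at column 302.

```bash
python3 - <<'E'
from h import *
s=ctrl.state();R=np.array(s['orientation'])
f=lambda X:(R.T@(np.array(X)-s['tool_pos'])*1000).round(1)
print('slot',f(wray(s,150,247,.07)),f(wray(s,284,247,.07)),f(wray(s,7,247,.07)))
print('knob trailing top',f(wray(s,265,270,.108)),f(wray(s,218,270,.108)))
print('tip edge',f(wray(s,302,262,.092)))
E
```

```text
slot [ -2.3 -84.6  22. ] [ -2.2 -16.9  22. ] [  -2.3 -156.9   22. ]
knob trailing top [  4.7 -20.6 -16. ] [  4.7 -39.2 -16. ]
tip edge [ 0.3 -6.7 -0. ]
```

Call:
carry_out([
  {"linear": [0,-0.1,0],"spin": 0,"gripper": 1},
  {"linear": [0,-0.1,0],"spin": 0,"gripper": 1},
  {"linear": [0,0,0],"spin": 0,"gripper": 1},
  {"linear": [0,0,0],"spin": 0,"gripper": 1},
  {"linear": [0,0,0],"spin": 0,"gripper": 1},
])

```text
time: 4.62
tool_pos: [0.5403, -0.0787, 0.0918]
orientation: [[0.99, -0.139, 0.0], [-0.139, -0.99, -0.0], [0.0, 0.0, -1.0]]
force: [-0.4, -0.2, 0.0]
grip_width: 0.0003
gripper_force: 0.0
```

Call:
carry_out([
  {"linear": [0,-0.05,0],"spin": 0,"gripper": 1},
  {"linear": [0,-0.05,0],"spin": 0,"gripper": 1},
  {"linear": [0,-0.05,0],"spin": 0,"gripper": 1},
  {"linear": [0,0,0],"spin": 0,"gripper": 1},
  {"linear": [0,0,0],"spin": 0,"gripper": 1},
])

```text
time: 5.25
tool_pos: [0.5408, -0.0748, 0.0918]
orientation: [[0.991, -0.137, 0.0], [-0.137, -0.991, 0.001], [-0.0, -0.001, -1.0]]
force: [-1.1, -0.4, -0.4]
grip_width: 0.0001
gripper_force: 0.0
```

Call:
carry_out([
  {"linear": [0,-0.05,0],"spin": 0,"gripper": 1},
  {"linear": [0,-0.05,0],"spin": 0,"gripper": 1},
  {"linear": [0,0,0],"spin": 0,"gripper": 1},
  {"linear": [0,0,0],"spin": 0,"gripper": 1},
  {"linear": [0,0,0],"spin": 0,"gripper": 1},
])

```text
time: 5.88
tool_pos: [0.541, -0.0733, 0.0918]
orientation: [[0.991, -0.135, 0.0], [-0.135, -0.991, 0.002], [0.0, -0.002, -1.0]]
force: [0.8, -0.3, -0.2]
grip_width: -0.0002
gripper_force: 0.0
```

Call:
carry_out([
  {"linear": [0,-0.05,0],"spin": 0,"gripper": 1},
  {"linear": [0,-0.05,0],"spin": 0,"gripper": 1},
  {"linear": [0,0,0],"spin": 0,"gripper": 1},
  {"linear": [0,0,0],"spin": 0,"gripper": 1},
  {"linear": [0,0,0],"spin": 0,"gripper": 1},
])

```text
time: 6.5
tool_pos: [0.5412, -0.0719, 0.0918]
orientation: [[0.991, -0.133, 0.0], [-0.133, -0.991, 0.003], [0.0, -0.003, -1.0]]
force: [-0.2, -2.0, 0.2]
grip_width: 0.0
gripper_force: 1.2
```

Call:
carry_out([
  {"linear": [0,-0.05,0],"spin": 0,"gripper": 1},
  {"linear": [0,-0.05,0],"spin": 0,"gripper": 1},
  {"linear": [0,0,0],"spin": 0,"gripper": 1},
  {"linear": [0,0,0],"spin": 0,"gripper": 1},
  {"linear": [0,0,0],"spin": 0,"gripper": 1},
])

```text
time: 7.12
tool_pos: [0.5414, -0.0702, 0.0918]
orientation: [[0.991, -0.131, 0.001], [-0.131, -0.991, 0.004], [-0.0, -0.004, -1.0]]
force: [0.2, -4.5, -0.2]
grip_width: -0.0001
gripper_force: 2.3
```

Call:
carry_out([
  {"linear": [0,-0.05,0],"spin": 0,"gripper": 1},
  {"linear": [0,-0.05,0],"spin": 0,"gripper": 1},
  {"linear": [0,0,0],"spin": 0,"gripper": 1},
  {"linear": [0,0,0],"spin": 0,"gripper": 1},
  {"linear": [0,0,0],"spin": 0,"gripper": 1},
])

```text
time: 7.75
tool_pos: [0.5417, -0.0688, 0.0918]
orientation: [[0.992, -0.129, 0.001], [-0.129, -0.992, 0.005], [0.0, -0.005, -1.0]]
force: [-0.6, -5.9, -0.8]
grip_width: -0.0001
gripper_force: 2.6
```

Call:
carry_out([
  {"linear": [0,-0.05,0],"spin": 0,"gripper": 1},
  {"linear": [0,-0.05,0],"spin": 0,"gripper": 1},
  {"linear": [0,0,0],"spin": 0,"gripper": 1},
  {"linear": [0,0,0],"spin": 0,"gripper": 1},
  {"linear": [0,0,0],"spin": 0,"gripper": 1},
])

```text
time: 8.38
tool_pos: [0.5419, -0.0672, 0.0918]
orientation: [[0.992, -0.127, 0.001], [-0.127, -0.992, 0.006], [0.0, -0.006, -1.0]]
force: [-0.0, -6.3, -1.5]
grip_width: -0.0001
gripper_force: 2.6
```

Call:
carry_out([
  {"linear": [0,-0.05,0],"spin": 0,"gripper": 1},
  {"linear": [0,-0.05,0],"spin": 0,"gripper": 1},
  {"linear": [0,0,0],"spin": 0,"gripper": 1},
  {"linear": [0,0,0],"spin": 0,"gripper": 1},
  {"linear": [0,0,0],"spin": 0,"gripper": 1},
])

```text
time: 9.0
tool_pos: [0.5421, -0.0649, 0.0919]
orientation: [[0.992, -0.124, 0.001], [-0.124, -0.992, 0.009], [-0.0, -0.009, -1.0]]
force: [-0.2, -1.7, -0.7]
grip_width: 0.0003
gripper_force: 0.6
```

Call:
carry_out([
  {"linear": [0,-0.05,0],"spin": -0.1,"gripper": 1},
  {"linear": [0,-0.05,0],"spin": 0,"gripper": 1},
  {"linear": [0,0,0],"spin": 0,"gripper": 1},
  {"linear": [0,0,0],"spin": 0,"gripper": 1},
  {"linear": [0,0,0],"spin": 0,"gripper": 1},
])

```text
time: 9.62
tool_pos: [0.5424, -0.0623, 0.0919]
orientation: [[0.993, -0.116, 0.001], [-0.116, -0.993, 0.008], [0.0, -0.008, -1.0]]
force: [0.8, -0.1, 0.0]
grip_width: -0.0002
gripper_force: 0.0
```

Call:
carry_out([
  {"linear": [0,-0.05,0],"spin": 0,"gripper": 1},
  {"linear": [0,-0.05,0],"spin": 0,"gripper": 1},
  {"linear": [0,0,0],"spin": 0,"gripper": 1},
  {"linear": [0,0,0],"spin": 0,"gripper": 1},
  {"linear": [0,0,0],"spin": 0,"gripper": 1},
])

```text
time: 10.25
tool_pos: [0.5427, -0.0601, 0.0919]
orientation: [[0.993, -0.115, 0.001], [-0.115, -0.993, 0.009], [0.0, -0.009, -1.0]]
force: [-0.3, -0.3, -0.1]
grip_width: 0.0001
gripper_force: 0.0
```

```bash
python3 - <<'E'
from h import *
s=ctrl.state();p,d=ctrl.grab_frame('wrist');save('w4.png',p)
print(s['time'],s['tool_pos'],s['force'])
R=np.array(s['orientation']);f=lambda X:(R.T@(np.array(X)-s['tool_pos'])*1000).round(1)
g=p.max(2).astype(int)
print(np.median(g[244:254],0)[0:300:3].astype(int).tolist());print(np.median(g[262:275],0)[0:300:3].astype(int).tolist())
E
```

```text
10.25 [ 0.54268638 -0.06013514  0.09191094] [-0.27782677 -0.30984381 -0.14817791]
[158, 158, 158, 158, 158, 158, 158, 158, 158, 158, 158, 158, 158, 158, 158, 158, 158, 158, 157, 82, 36, 37, 35, 34, 33, 28, 29, 27, 27, 30, 27, 28, 29, 27, 30, 28, 26, 28, 30, 26, 29, 26, 30, 31, 28, 28, 26, 28, 27, 26, 28, 28, 28, 27, 29, 22, 19, 15, 17, 14, 21, 15, 15, 17, 15, 16, 14, 15, 14, 18, 16, 14, 17, 14, 14, 16, 16, 28, 42, 42, 25, 18, 15, 19, 20, 15, 13, 18, 19, 28, 38, 48, 48, 28, 15, 12, 13, 12, 14, 15]
[156, 156, 156, 156, 156, 156, 157, 156, 156, 155, 156, 156, 156, 156, 157, 156, 156, 156, 156, 156, 156, 156, 156, 157, 157, 156, 157, 157, 156, 157, 157, 157, 157, 157, 157, 157, 157, 158, 157, 157, 157, 156, 156, 155, 158, 157, 158, 158, 157, 157, 157, 158, 157, 157, 157, 158, 158, 139, 111, 111, 111, 111, 111, 111, 112, 110, 110, 111, 111, 111, 111, 111, 111, 111, 111, 110, 110, 24, 10, 12, 10, 14, 12, 14, 12, 11, 14, 12, 10, 9, 8, 9, 26, 67, 110, 25, 14, 13, 11, 13]
```

View pics/w4.png

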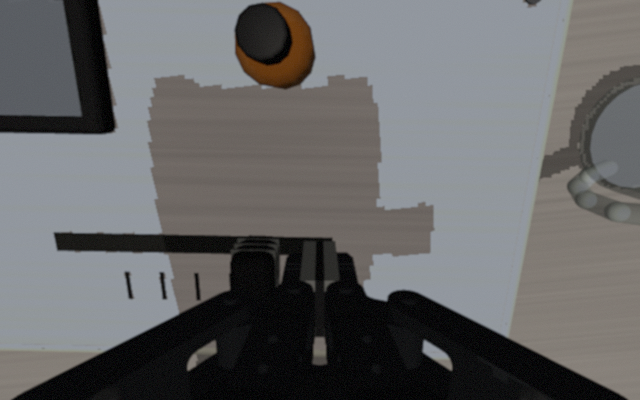

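The knob has moved one click, judging by the 6 N peak, the drop to zero and the gap in front of the finger. From the force curve, contact is at P0≈0.0034. The third hump is then at P≈0.048, the third rest at 0.057 and the forbidden hump at 0.066.

Call:
carry_out([
  {"linear": [-0.05,-0.07,0],"spin": 0.25,"gripper": 1},
  {"linear": [0,-0.07,0],"spin": 0.05,"gripper": 1},
  {"linear": [0,-0.07,0],"spin": 0,"gripper": 1},
  {"linear": [0,-0.07,0],"spin": 0,"gripper": 1},
  {"linear": [0,-0.07,0],"spin": 0,"gripper": 1},
])

```text
time: 10.92
tool_pos: [0.5411, -0.0609, 0.0921]
orientation: [[0.992, -0.123, 0.002], [-0.123, -0.992, 0.019], [-0.0, -0.019, -1.0]]
force: [-0.2, -0.8, 0.4]
grip_width: 0.0001
gripper_force: 0.0
```

Call:
carry_out([
  {"linear": [0,-0.07,0],"spin": 0,"gripper": 1},
  {"linear": [0,-0.07,0],"spin": 0,"gripper": 1},
  {"linear": [0,-0.07,0],"spin": 0,"gripper": 1},
  {"linear": [0,0,0],"spin": 0,"gripper": 1},
  {"linear": [0,0,0],"spin": 0,"gripper": 1},
])

```text
time: 11.55
tool_pos: [0.5414, -0.0578, 0.0922]
orientation: [[0.993, -0.118, 0.002], [-0.118, -0.993, 0.021], [-0.0, -0.022, -1.0]]
force: [0.6, -0.4, 0.1]
grip_width: -0.0005
gripper_force: 0.0
```

```bash
python3 - <<'E'
from h import *
s=ctrl.state();print({k:np.round(v,3).tolist() for k,v in s.items()})
E
```

```text
{'time': 11.55, 'joints': [-6.838, 17.612, -22.308, 50.093, 1.232, 179.965], 'qvel': [0.01, 0.052, 0.041, 0.006, 0.131, -0.011], 'effort': [0.03, -49.508, 29.944, 0.004, 0.091, -0.0], 'tool_pos': [0.541, -0.058, 0.092], 'orientation': [[0.993, -0.118, 0.002], [-0.118, -0.993, 0.021], [-0.0, -0.022, -1.0]], 'force': [0.599, -0.4, 0.145], 'wrist_torque': [-0.026, 0.006, -0.027], 'gripper_force': 0.0, 'grip_width': -0.0}
```

Call:
carry_out([
  {"linear": [0,0,0],"spin": 0,"gripper": 1},
  {"linear": [0,0,0],"spin": 0,"gripper": 1},
  {"linear": [0,0,0],"spin": 0,"gripper": 1},
  {"linear": [0,0,0],"spin": 0,"gripper": 1},
  {"linear": [0,0,0],"spin": 0,"gripper": 1},
])

```text
time: 12.18
tool_pos: [0.5414, -0.0577, 0.0922]
orientation: [[0.993, -0.118, 0.002], [-0.118, -0.993, 0.021], [-0.0, -0.022, -1.0]]
force: [-0.9, 0.3, 0.2]
grip_width: -0.0002
gripper_force: 0.0
```

```bash
python3 - <<'E'
from h import *
s=ctrl.state();print({k:np.round(v,3).tolist() for k,v in s.items()})
E
```

```text
{'time': 12.175, 'joints': [-6.837, 17.613, -22.307, 50.093, 1.234, 179.967], 'qvel': [-0.013, -0.021, 0.071, -0.043, -0.003, -0.013], 'effort': [-0.002, -49.507, 29.943, 0.004, 0.089, 0.0], 'tool_pos': [0.541, -0.058, 0.092], 'orientation': [[0.993, -0.118, 0.002], [-0.118, -0.993, 0.021], [-0.0, -0.022, -1.0]], 'force': [-0.854, 0.307, 0.209], 'wrist_torque': [-0.002, -0.078, 0.01], 'gripper_force': 0.0, 'grip_width': -0.0}
```

Joint 6 has run into its +180° limit, which explains the lost motion. I'll lift clear, make a half turn (the tool is symmetric, so j6≈0) and come back.

Call:
carry_out([
  {"linear": [0,0.5,0],"spin": -0.6,"gripper": 1},
  {"linear": [0,0.3,-0.7],"spin": -1,"gripper": 1},
  {"linear": [0,0,-1],"spin": -1,"gripper": 1},
  {"linear": [0,0,-0.5],"spin": -1,"gripper": 1},
  {"linear": [0,0,0],"spin": -1,"gripper": 1},
])

```text
time: 12.8
tool_pos: [0.5401, -0.0833, 0.1594]
orientation: [[0.96, 0.282, 0.005], [0.281, -0.959, 0.021], [0.011, -0.019, -1.0]]
force: [-0.8, 1.0, -1.2]
grip_width: 0.0001
gripper_force: 0.0
```

Call:
carry_out([
  {"linear": [0,0,0],"spin": -1,"gripper": 1},
  {"linear": [0,0,0],"spin": -1,"gripper": 1},
  {"linear": [0,0,0],"spin": -1,"gripper": 1},
  {"linear": [0,0,0],"spin": -1,"gripper": 1},
  {"linear": [0,0,0],"spin": -1,"gripper": 1},
])

```text
time: 13.42
tool_pos: [0.5389, -0.083, 0.1577]
orientation: [[0.751, 0.661, 0.002], [0.661, -0.75, 0.021], [0.016, -0.015, -1.0]]
force: [0.4, -0.1, -0.3]
grip_width: -0.0
gripper_force: 0.0
```

Call:
carry_out([
  {"linear": [0,0,0],"spin": -1,"gripper": 1},
  {"linear": [0,0,0],"spin": -1,"gripper": 1},
  {"linear": [0,0,0],"spin": -1,"gripper": 1},
  {"linear": [0,0,0],"spin": -1,"gripper": 1},
  {"linear": [0,0,0],"spin": -1,"gripper": 1},
])

```text
time: 14.05
tool_pos: [0.5389, -0.083, 0.1577]
orientation: [[0.401, 0.916, 0.002], [0.916, -0.401, 0.021], [0.021, -0.006, -1.0]]
force: [0.3, -0.6, -0.1]
grip_width: 0.0004
gripper_force: 0.0
```

Call:
carry_out([
  {"linear": [0,0,0],"spin": -1,"gripper": 1},
  {"linear": [0,0,0],"spin": -1,"gripper": 1},
  {"linear": [0,0,0],"spin": -1,"gripper": 1},
  {"linear": [0,0,0],"spin": -1,"gripper": 1},
  {"linear": [0,0,0],"spin": -1,"gripper": 1},
])

```text
time: 14.68
tool_pos: [0.5388, -0.083, 0.1576]
orientation: [[-0.024, 1.0, 0.002], [0.999, 0.024, 0.021], [0.021, 0.003, -1.0]]
force: [-1.3, 0.9, -0.1]
grip_width: -0.0002
gripper_force: 0.0
```

Call:
carry_out([
  {"linear": [0,0,0],"spin": -1,"gripper": 1},
  {"linear": [0,0,0],"spin": -1,"gripper": 1},
  {"linear": [0,0,0],"spin": -1,"gripper": 1},
  {"linear": [0,0,0],"spin": -1,"gripper": 1},
  {"linear": [0,0,0],"spin": -1,"gripper": 1},
])

```text
time: 15.3
tool_pos: [0.5389, -0.083, 0.1577]
orientation: [[-0.444, 0.896, 0.002], [0.896, 0.444, 0.021], [0.018, 0.012, -1.0]]
force: [-0.5, -0.3, 0.3]
grip_width: 0.0001
gripper_force: 0.0
```

Call:
carry_out([
  {"linear": [0,0,0],"spin": -1,"gripper": 1},
  {"linear": [0,0,0],"spin": -1,"gripper": 1},
  {"linear": [0,0,0],"spin": -1,"gripper": 1},
  {"linear": [0,0,0],"spin": -1,"gripper": 1},
  {"linear": [0,0,0],"spin": -1,"gripper": 1},
])

```text
time: 15.92
tool_pos: [0.5389, -0.083, 0.1577]
orientation: [[-0.781, 0.624, 0.002], [0.624, 0.781, 0.021], [0.012, 0.018, -1.0]]
force: [-0.6, 0.3, -0.2]
grip_width: 0.0004
gripper_force: 0.0
```

Call:
carry_out([
  {"linear": [0,0,0],"spin": -1,"gripper": 1},
  {"linear": [0,0,0],"spin": -1,"gripper": 1},
  {"linear": [0,0,0],"spin": -1,"gripper": 1},
  {"linear": [0,0,0],"spin": -0.8,"gripper": 1},
  {"linear": [0,0,0],"spin": 0,"gripper": 1},
])

```text
time: 16.55
tool_pos: [0.5389, -0.083, 0.1576]
orientation: [[-0.941, 0.339, 0.002], [0.339, 0.94, 0.021], [0.005, 0.021, -1.0]]
force: [0.2, 0.6, 0.1]
grip_width: 0.0003
gripper_force: 0.0
```

Call:
carry_out([
  {"linear": [0,0,0],"spin": -0.8,"gripper": 1},
  {"linear": [0,0,0.4],"spin": -0.8,"gripper": 1},
  {"linear": [0,0,0.6],"spin": -0.8,"gripper": 1},
  {"linear": [0,0,0.6],"spin": 0,"gripper": 1},
  {"linear": [0,0,0.6],"spin": 0,"gripper": 1},
])

```text
time: 17.18
tool_pos: [0.5391, -0.0816, 0.0912]
orientation: [[-0.991, 0.137, 0.003], [0.137, 0.99, 0.021], [0.0, 0.022, -1.0]]
force: [-0.7, 0.2, -0.3]
grip_width: 0.0
gripper_force: 0.0
```

Call:
carry_out([
  {"linear": [0.05,0.2,0],"spin": 0,"gripper": 1},
  {"linear": [0,0.2,0],"spin": 0,"gripper": 1},
  {"linear": [0,0.1,0],"spin": 0,"gripper": 1},
  {"linear": [0,0,0],"spin": 0,"gripper": 1},
  {"linear": [0,0,0],"spin": 0,"gripper": 1},
])

```text
time: 17.8
tool_pos: [0.5399, -0.0666, 0.0924]
orientation: [[-0.991, 0.136, 0.003], [0.136, 0.991, 0.021], [-0.0, 0.021, -1.0]]
force: [-0.2, -0.0, -0.5]
grip_width: -0.0001
gripper_force: 0.0
```

```bash
python3 - <<'E'
from h import *
s=ctrl.state();print({k:np.round(v,4).tolist() for k,v in s.items() if k in('joints','tool_pos','orientation','force','time')})
x,y,_=s['tool_pos'];print('P',.139*x+.99*y,'Q',.99*x-.139*y)
E
```

```text
{'time': 17.8, 'joints': [-7.777, 17.5389, -22.3874, 50.0713, 1.2287, 0.0273], 'tool_pos': [0.5399, -0.0666, 0.0924], 'orientation': [[-0.9907, 0.1358, 0.0029], [0.1358, 0.9905, 0.0212], [-0.0, 0.0214, -0.9998]], 'force': [-0.207, -0.014, -0.4636]}
P 0.009136936296176193 Q 0.5437245492576409
```

Call:
carry_out([
  {"linear": [0,0.1,0],"spin": 0,"gripper": 1},
  {"linear": [0,0.1,0],"spin": 0,"gripper": 1},
  {"linear": [0,0.1,0],"spin": 0,"gripper": 1},
  {"linear": [0,0.1,0],"spin": 0,"gripper": 1},
  {"linear": [0,0,0],"spin": 0,"gripper": 1},
])

```text
time: 18.42
tool_pos: [0.5413, -0.0544, 0.0923]
orientation: [[-0.991, 0.135, 0.002], [0.135, 0.991, 0.021], [0.001, 0.022, -1.0]]
force: [-0.4, 0.5, -0.3]
grip_width: 0.0001
gripper_force: 0.0
```

Call:
carry_out([
  {"linear": [0,0.05,0],"spin": 0,"gripper": 1},
  {"linear": [0,0.05,0],"spin": 0,"gripper": 1},
  {"linear": [0,0,0],"spin": 0,"gripper": 1},
  {"linear": [0,0,0],"spin": 0,"gripper": 1},
  {"linear": [0,0,0],"spin": 0,"gripper": 1},
])

```text
time: 19.05
tool_pos: [0.5416, -0.052, 0.0923]
orientation: [[-0.991, 0.136, 0.002], [0.136, 0.99, 0.021], [0.001, 0.021, -1.0]]
force: [-0.4, -5.0, 0.1]
grip_width: 0.0001
gripper_force: 2.2
```

Call:
carry_out([
  {"linear": [0,0.05,0],"spin": 0,"gripper": 1},
  {"linear": [0,0.05,0],"spin": 0,"gripper": 1},
  {"linear": [0,0,0],"spin": 0,"gripper": 1},
  {"linear": [0,0,0],"spin": 0,"gripper": 1},
  {"linear": [0,0,0],"spin": 0,"gripper": 1},
])

```text
time: 19.68
tool_pos: [0.5419, -0.049, 0.0923]
orientation: [[-0.991, 0.136, 0.002], [0.136, 0.99, 0.021], [0.001, 0.021, -1.0]]
force: [-0.4, -5.2, -0.7]
grip_width: -0.0001
gripper_force: 2.6
```

Call:
carry_out([
  {"linear": [0,0.05,0],"spin": 0,"gripper": 1},
  {"linear": [0,0,0],"spin": 0,"gripper": 1},
  {"linear": [0,0,0],"spin": 0,"gripper": 1},
  {"linear": [0,0,0],"spin": 0,"gripper": 1},
  {"linear": [0,0,0],"spin": 0,"gripper": 1},
])

```text
time: 20.3
tool_pos: [0.5422, -0.047, 0.0924]
orientation: [[-0.991, 0.136, 0.002], [0.136, 0.991, 0.022], [0.001, 0.022, -1.0]]
force: [-1.5, -3.3, -1.9]
grip_width: 0.0
gripper_force: 1.2
```

Call:
carry_out([
  {"linear": [0,0.07,0],"spin": 0,"gripper": 1},
  {"linear": [0,0.07,0],"spin": 0,"gripper": 1},
  {"linear": [0,0.07,0],"spin": 0,"gripper": 1},
  {"linear": [0,0.07,0],"spin": 0,"gripper": 1},
  {"linear": [0,0,0],"spin": 0,"gripper": 1},
])

```text
time: 20.92
tool_pos: [0.5434, -0.0386, 0.0926]
orientation: [[-0.991, 0.135, 0.002], [0.135, 0.991, 0.022], [0.001, 0.022, -1.0]]
force: [-1.0, -0.4, -0.0]
grip_width: -0.0002
gripper_force: 0.0
```

Call:
carry_out([
  {"linear": [0,0.05,0],"spin": 0,"gripper": 1},
  {"linear": [0,0.05,0],"spin": 0,"gripper": 1},
  {"linear": [0,0.05,0],"spin": 0,"gripper": 1},
  {"linear": [0,0,0],"spin": 0,"gripper": 1},
  {"linear": [0,0,0],"spin": 0,"gripper": 1},
])

```text
time: 21.55
tool_pos: [0.544, -0.0348, 0.0927]
orientation: [[-0.991, 0.136, 0.002], [0.136, 0.99, 0.021], [0.001, 0.021, -1.0]]
force: [-0.2, -3.8, 0.7]
grip_width: -0.0001
gripper_force: 1.8
```

```bash
python3 - <<'E'
from h import *
s=ctrl.state();x,y,z=s['tool_pos'];print('P',.139*x+.99*y,'Q',.99*x-.139*y,z,s['force'])
p,d=ctrl.grab_frame('top');q=cv2.resize(p[160:270,240:400],None,fx=4,fy=4,interpolation=cv2.INTER_CUBIC);save('t2.png',q)
E
```

```text
P 0.041123942433811546 Q 0.5433556690136486 0.09268230744680611 [-0.16923838 -3.79642437  0.67705902]
```

View pics/t2.png

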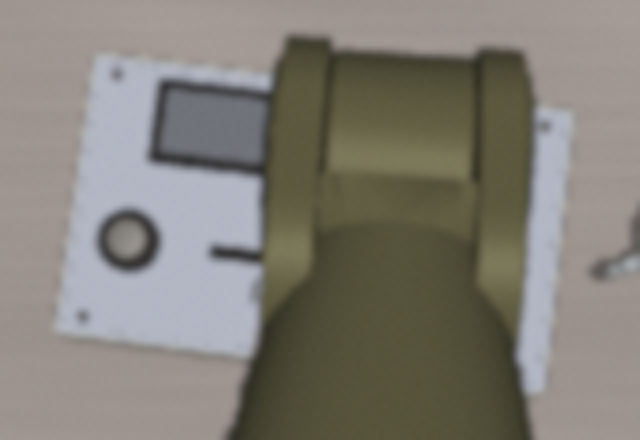

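The arm hides the lever in the top view; only the button at crop (128,240) and the free end of the slot show. The force matches the climb to the third click (3.8 N at P=0.041), so I continue in small steps.

Call:
carry_out([
  {"linear": [0,0.05,0],"spin": 0,"gripper": 1},
  {"linear": [0,0.05,0],"spin": 0,"gripper": 1},
  {"linear": [0,0,0],"spin": 0,"gripper": 1},
  {"linear": [0,0,0],"spin": 0,"gripper": 1},
  {"linear": [0,0,0],"spin": 0,"gripper": 1},
])

```text
time: 22.22
tool_pos: [0.5443, -0.0319, 0.0927]
orientation: [[-0.991, 0.136, 0.002], [0.136, 0.99, 0.02], [0.001, 0.02, -1.0]]
force: [-1.0, -4.9, 0.6]
grip_width: 0.0
gripper_force: 2.6
```

Call:
carry_out([
  {"linear": [0,0.05,0],"spin": 0,"gripper": 1},
  {"linear": [0,0.05,0],"spin": 0,"gripper": 1},
  {"linear": [0,0,0],"spin": 0,"gripper": 1},
  {"linear": [0,0,0],"spin": 0,"gripper": 1},
  {"linear": [0,0,0],"spin": 0,"gripper": 1},
])

```text
time: 22.85
tool_pos: [0.545, -0.028, 0.0929]
orientation: [[-0.991, 0.135, 0.003], [0.135, 0.991, 0.022], [0.0, 0.022, -1.0]]
force: [-0.3, -0.2, 0.3]
grip_width: 0.0
gripper_force: 0.0
```

Call:
carry_out([
  {"linear": [0,0.05,0],"spin": 0,"gripper": 1},
  {"linear": [0,0.03,0],"spin": 0,"gripper": 1},
  {"linear": [0,0,0],"spin": 0,"gripper": 1},
  {"linear": [0,0,0],"spin": 0,"gripper": 1},
  {"linear": [0,0,0],"spin": 0,"gripper": 1},
])

```text
time: 23.48
tool_pos: [0.5452, -0.0262, 0.0929]
orientation: [[-0.991, 0.136, 0.002], [0.136, 0.991, 0.021], [0.001, 0.022, -1.0]]
force: [0.5, 0.5, -1.0]
grip_width: -0.0001
gripper_force: 0.0
```

Call:
carry_out([
  {"linear": [0,-0.4,0],"spin": 0,"gripper": 1},
  {"linear": [0,-0.3,0],"spin": 0,"gripper": 1},
  {"linear": [0,0,-0.8],"spin": 0,"gripper": 1},
  {"linear": [0,0,-0.9],"spin": 0,"gripper": 1},
  {"linear": [0,0,-0.9],"spin": 0,"gripper": 1},
])

```text
time: 24.1
tool_pos: [0.5418, -0.0494, 0.1711]
orientation: [[-0.991, 0.137, 0.002], [0.137, 0.99, 0.021], [0.001, 0.021, -1.0]]
force: [-0.3, -0.0, 1.3]
grip_width: 0.0002
gripper_force: 0.0
```

Call:
carry_out([
  {"linear": [0,0.7,0],"spin": 0,"gripper": 1},
  {"linear": [0,0.9,0],"spin": 0,"gripper": 1},
  {"linear": [0,0.9,0],"spin": 0,"gripper": 1},
  {"linear": [0,0.6,0],"spin": 0,"gripper": 1},
  {"linear": [0,0,0],"spin": 0,"gripper": 1},
])

```text
time: 24.72
tool_pos: [0.5548, 0.0439, 0.1724]
orientation: [[-0.991, 0.134, 0.002], [0.134, 0.991, 0.021], [0.001, 0.021, -1.0]]
force: [0.2, -1.4, -0.6]
grip_width: 0.0001
gripper_force: 0.0
```

```bash
python3 - <<'E'
from h import *
s=ctrl.state();x,y,z=s['tool_pos'];print(s['time'],'P',.139*x+.99*y,'Q',.99*x-.139*y,z,s['force'])
p,d=ctrl.grab_frame('wrist');save('w5.png',p);np.save('w5p.npy',p);np.save('w5d.npy',d)
print(wproj(s,(.566,.1265,.08)))
E
```

```text
24.725 P 0.12059900724379352 Q 0.5431862047670749 0.17236424982251275 [ 0.16913889 -1.36797245 -0.58782674]
[436.92740515 198.36853066]
```

View pics/w5.png

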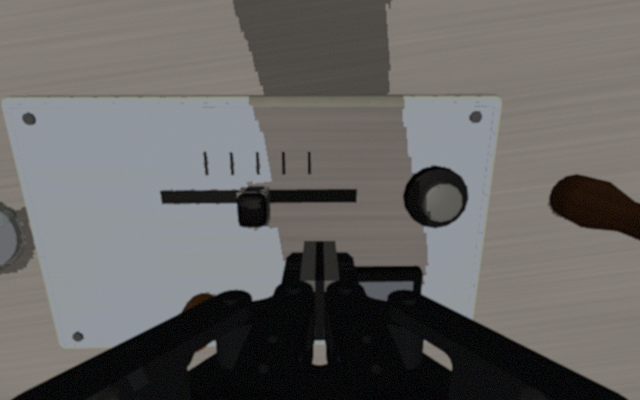

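The knob now sits at the slot's middle, beside the third of the five marks (column 258), so the lever is in the third click. The button cap is centred near (442,202).

```bash
python3 - <<'E'
from h import *
s=ctrl.state();R=np.array(s['orientation']);d=np.load('w5d.npy')
M=np.array(ctrl.camera_model('wrist')['mount']);K=np.array(ctrl.camera_model('wrist')['K'])
def pt(u,v):
    z=np.median(d[v-3:v+4,u-3:u+4]);q=M[:3,:3]@(np.linalg.inv(K)@[u,v,1]*z)+M[:3,3];return q,s['tool_pos']+R@q
for n,u,v in(('cap',442,202),('plate',380,170),('knob',253,213)): q,X=pt(u,v);print(n,(q*1000).round(1),X.round(4))
E
```

```text
cap [ 1.  80.7 82. ] [0.5648 0.1251 0.0921]
plate [ 18.3  42.2 103. ] [0.5425 0.0896 0.0703]
knob [ -0.5 -41.7  63.5] [0.5498 0.0032 0.1079]
```

Call:
carry_out([
  {"linear": [0.03,0.9,0],"spin": 0,"gripper": 1},
  {"linear": [0,0.9,0],"spin": 0,"gripper": 1},
  {"linear": [0,0.9,0],"spin": 0,"gripper": 1},
  {"linear": [0,0,0.6],"spin": 0,"gripper": 1},
  {"linear": [0,0,0.6],"spin": 0,"gripper": 1},
])

```text
time: 25.4
tool_pos: [0.5652, 0.1239, 0.1378]
orientation: [[-0.991, 0.136, 0.003], [0.136, 0.99, 0.021], [0.0, 0.021, -1.0]]
force: [-0.6, 0.3, -0.4]
grip_width: -0.0001
gripper_force: 0.0
```

Call:
carry_out([
  {"linear": [0,0,0.6],"spin": 0,"gripper": 1},
  {"linear": [0,0,0.5],"spin": 0,"gripper": 1},
  {"linear": [0,0,0.15],"spin": 0,"gripper": 1},
  {"linear": [0,0,0],"spin": 0,"gripper": 1},
  {"linear": [0,0,0],"spin": 0,"gripper": 1},
])

```text
time: 26.02
tool_pos: [0.5656, 0.1255, 0.1014]
orientation: [[-0.991, 0.136, 0.003], [0.136, 0.99, 0.022], [-0.001, 0.022, -1.0]]
force: [-0.1, -0.0, 0.8]
grip_width: -0.0001
gripper_force: 0.0
```

Call:
carry_out([
  {"linear": [0,0,0.15],"spin": 0,"gripper": 1},
  {"linear": [0,0,0.1],"spin": 0,"gripper": 1},
  {"linear": [0,0,0.1],"spin": 0,"gripper": 1},
  {"linear": [0,0,0.08],"spin": 0,"gripper": 1},
  {"linear": [0,0,0],"spin": 0,"gripper": 1},
])

```text
time: 26.65
tool_pos: [0.5651, 0.1257, 0.0879]
orientation: [[-0.991, 0.136, 0.002], [0.136, 0.991, 0.021], [0.0, 0.021, -1.0]]
force: [-0.9, -1.4, 3.7]
grip_width: -0.0002
gripper_force: 1.9
```

Call:
carry_out([
  {"linear": [0,0,0.06],"spin": 0,"gripper": 1},
  {"linear": [0,0,0.05],"spin": 0,"gripper": 1},
  {"linear": [0,0,0],"spin": 0,"gripper": 1},
  {"linear": [0,0,0],"spin": 0,"gripper": 1},
  {"linear": [0,0,0],"spin": 0,"gripper": 1},
])

```text
time: 27.28
tool_pos: [0.5652, 0.1257, 0.0859]
orientation: [[-0.991, 0.136, 0.003], [0.136, 0.99, 0.021], [-0.0, 0.022, -1.0]]
force: [-4.7, -1.9, 14.5]
grip_width: -0.0001
gripper_force: 7.3
```

At 14.5 N and about 6 mm of travel the button is fully down. I lift off.

Call:
carry_out([
  {"linear": [0,0,-0.3],"spin": 0,"gripper": 1},
  {"linear": [0,0,-0.8],"spin": 0,"gripper": 1},
  {"linear": [0,-0.3,-0.8],"spin": 0,"gripper": 1},
  {"linear": [0,-0.9,-0.8],"spin": 0,"gripper": 1},
  {"linear": [0,-0.9,0],"spin": 0,"gripper": 1},
])

```text
time: 27.9
tool_pos: [0.5577, 0.0614, 0.166]
orientation: [[-0.991, 0.135, 0.006], [0.135, 0.991, 0.022], [-0.003, 0.023, -1.0]]
force: [-0.3, 0.6, -0.7]
grip_width: -0.0
gripper_force: 0.0
```

Call:
carry_out([
  {"linear": [0,-0.3,0],"spin": 0,"gripper": 1},
  {"linear": [0,0,0],"spin": 0,"gripper": 1},
  {"linear": [0,0,0],"spin": 0,"gripper": 1},
  {"linear": [0,0,0],"spin": 0,"gripper": 1},
  {"linear": [0,0,0],"spin": 0,"gripper": 1},
])

```text
time: 28.52
tool_pos: [0.5551, 0.0533, 0.1638]
orientation: [[-0.991, 0.135, 0.002], [0.135, 0.991, 0.021], [0.001, 0.022, -1.0]]
force: [0.5, -0.4, 0.2]
grip_width: -0.0002
gripper_force: 0.0
```

```bash
python3 - <<'E'
from h import *
s=ctrl.state();R=np.array(s['orientation']);p,d=ctrl.grab_frame('wrist');save('w6.png',p)
M=np.array(ctrl.camera_model('wrist')['mount']);K=np.array(ctrl.camera_model('wrist')['K'])
for n,X in(('cap',(.5648,.1251,.092)),('knob',(.5498,.0032,.108))):
    u,v=wproj(s,X).astype(int);z=np.median(d[v-3:v+4,u-3:u+4]);q=M[:3,:3]@(np.linalg.inv(K)@[u,v,1]*z)+M[:3,3];print(n,u,v,(s['tool_pos']+R@q).round(4))
print(s['time'],s['tool_pos'],s['force'])
E
```

```text
cap 431 207 [0.5645 0.125  0.0922]
knob 233 219 [0.5495 0.0028 0.1081]
28.525 [0.55509297 0.0532693  0.16376746] [ 0.53903451 -0.42277417  0.1977936 ]
```

View pics/w6.png

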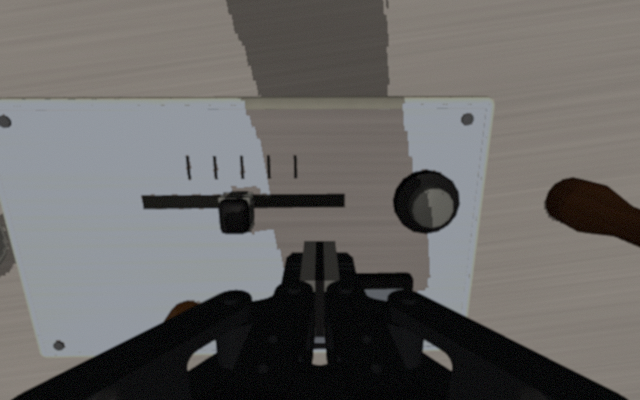

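The knob is at the third mark (column ~240), and the cap at (433,207) is back up at z = 0.092. Nothing is touching, so I hand it in.

```bash
python3 -c "
from plant import ctrl
print(ctrl.finish_job())"
```

```text
the job is handed in; nothing more can be done
None
```

The lever rests in the third click, the read button was pressed fully down (about 6 mm) and is back up, and the job was handed in at about 28.5 s; the bottle, mug and muddler were never approached, though I did not re-measure their positions, and no verdict came back.

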